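Weigh a carton of parts on the two-pan balance

ROBOT

A 7-joint arm with a two-finger parallel gripper is mounted at the origin on a cart in front of the work surface, level with it; the furniture and walls round the work are solid. World frame = base frame: x ahead of the robot, y to its left, z up, the work surface at z = 0. Lengths are in m, angles in rad, forces in N, time in s.
With the tool pointing down it reaches from about 0.4 to 0.85 m from the base axis. Payload 10.4 kg.
Tool frame: the origin (TCP) lies between the finger pads; the fingertips stand 14 mm ahead of it and the grasp point (between the pads) lies 5 mm behind it; z points along the fingers, y is the line along which they close (so a half turn about z gives the same grasp; the last joint's range is limited). The gripper opens to 87 mm and grips with 3 to 60 N. Pads are 19 mm wide; open, the fingers measure 117 mm over their backs; the gripper's body (75 mm by 190 mm) begins 51 mm behind the grasp point.
Start: joints at [-1.342, 0.332, -0.065, 1.46, 0.022, 1.35, -0.088], TCP at [0.156, 0.605, 0.237] pointing down, gripper open.
Joint ranges: [-2.6, 2.6], [-0.5, 2.12], [-1.47, 1.34], [0.16, 2.42], [-1.27, 4.41], [0.06, 2.06], [-2.6, 2.6]. Speed limits (rad/s): [2.22, 2.22, 2.79, 2.79, 3.14, 3.14, 3.14].

INTERFACE

Orientations are given as a unit quaternion [x, y, z, w].
In Python, from bench import * gives the robot as it stands.
- The arm moves only by the tool drive_tool, never from a script. Its argument "deltas" is a list of rows, each a list of 7 numbers: the turn, a rotation vector about the tool's x, y, z in degrees, then the shift along the tool's x, y, z in m, then the closure, from -1 (fully open) to 1 (shut). A call has 1 to 12 rows; each row is the pose to reach, as a shift and turn from the pose commanded when the call began, along the tool's axes at that moment; what a row does not reach only later rows make up. A row lasts 1/10 s, in which the tool goes at most 50 mm and 8.59 degrees, less where a joint would pass 70% of its speed; a pose out of reach is approached as far as the arm can. A call with a gripper value outside its range is refused whole. The fingers move at their own pace and stop on an object; "squeeze" is the grip in N (left out, the last holds). Time passes only in rows, so rows that repeat a pose let the fingers close. It gives the time, the measured TCP pose, the force and the opening at its end, in the units of the state.
- read_state(): the state, without advancing time (a new reading comes with each control period).
- camera(name): name is "scene" or "top"; returns (picture, depth): 400x640x3 uint8, red, green, blue; 400x640 float32, m along the optical axis (not along the pixel's ray), 0 where there is no reading.
- camera_params(name): a dict with "K" (3x3 intrinsics, pixels), "k1" (the pictures are not rectified: a ray, as slopes to the right and down, at radius r is drawn at 1 + k1 r^2 times it, then the intrinsics apply), "R" (3x3) and "t" (3): a world point X has camera coordinates R X + t. Camera axes: x right, y down, z forward; pixel columns grow to the right and rows downward; lengths in m; the calibration is good to about 2 mm. A picture is of the moment at which its call begins. camera_params takes no time and is no camera call.
- close_job(): hands the job in, once; it reports no verdict.
Trained networks look in the newest picture that a camera, given by its name, has taken for a name from the list of things; names that differ only in an ending like _2 or _b are one class to them, and where a whole thing is asked for, a point or a joint stands for the part that bears it (a point fixed in the world has none). Each returns a list of dicts, best first, with "score" (0 to 1); they miss things now and then, are a little off and sometimes report something else, mostly with a low value. They report only what shows in the picture. A call takes as long as a camera call.
- outline_of(label, camera): "pixels" (400x640 bool, what is visible of it) and "location" ([column, row] as shares, 0 to 1, of the picture: columns of its width, rows of its height, amid what is visible of it).
- tip_of(label, camera): "location" ([column, row] as shares, 0 to 1, of the picture: columns of its width, rows of its height: a listed point, or the origin of a listed thing).
The state is a dict: "time": time; "joint_positions": joint angles; "joint_vel": joint speeds; "joint_torque": joint torques, N m; "ee_pos": TCP position; "eef_rot": TCP orientation; "ft_force": force on the tool from outside, world axes, zero at the start; "torque": the same for the moment, N m; "width": finger opening in m.
Only numpy, scipy, OpenCV 4.12 (cv2) and the standard library are available. Lean on these libraries where they do the work, as an engineer would, in place of code of your own. Each camera call takes 0.05 s, during which the arm holds its last target. There are 200 camera calls.

TASK

Find out how heavy the closed carton is: stand it upright on the square plate of the balance, and stand weights from the sloping rack upright in the round dish until the beam is level, with the pointer resting between the two long marks. Weights that you do not need stay off the balance (in the rack or on the worktop); leave all the other things where they are, and let go of everything at the end.

Things in the scene. Friction and masses are not known exactly. Their poses are not given: they have to be found in the camera images.
- carton: closed yellow carton standing upright, 42 (its x) x 60 (its y) x 90 mm high, origin under its centre. Its contents and so its weight are unknown, 200 to 520 g. A piston and a spacer stand close to it
- weight_80: the lowest of three steel weights, 80 g: round body 36 mm across and 13 mm high, on it a knob 18 mm across that starts 6 mm above the body (thinner neck, 13 mm) and ends 20 mm above it, 33 mm in all. Origin at the centre of its underside, z along its axis up through the knob (in the rack it leans 25 degrees). Which of the pockets it stands in varies
- weight_160: the middle one of three steel weights, 160 g: round body 36 mm across and 19 mm high, on it a knob 18 mm across that starts 6 mm above the body (thinner neck, 13 mm) and ends 20 mm above it, 39 mm in all. Origin at the centre of its underside, z along its axis up through the knob (in the rack it leans 25 degrees). Which of the pockets it stands in varies
- weight_320: the tallest of three steel weights, 320 g: round body 36 mm across and 38 mm high, on it a knob 18 mm across that starts 6 mm above the body (thinner neck, 13 mm) and ends 20 mm above it, 58 mm in all. Origin at the centre of its underside, z along its axis up through the knob (in the rack it leans 25 degrees). Which of the pockets it stands in varies
- rack: fixed wooden rack with a sloping board, 250 mm along its y, 95 mm deep, 65 mm high at the back (its +x side). The board slopes at 25 degrees, low side towards its -x; three round pockets, 38 mm across and 12 mm deep, square to the board, 78 mm apart along y. Origin under its centre on the worktop; the centre of the middle pocket's floor is at (-2, 0, 34) mm. It stands to the left or to the right of the balance, the carton on the other side
- balance: fixed grey housing of the two-pan balance, 110 (its x) x 230 (its y) mm, 46 mm high, with a pillar and a small upright white scale card (64 mm wide) at its centre up to 182 mm high. Origin under its centre; its +y side carries the plate, its -y side the dish. Along the back of the table behind it stand fixed things: a small round instrument, a black box and a lamp, up to 67 mm high
- plate (a point): centre of the top face of the square steel plate (goods pan, 98 mm square inside a 3 mm high rim), 130 mm to the +y side of the balance's centre, 102 mm above the worktop when the beam is level; it always stays horizontal
- dish (a point): centre of the inner floor of the round steel dish (weights pan, floor 100 mm across, rim 8 mm higher), 130 mm to the -y side of the balance's centre, 102 mm above the worktop when the beam is level; it always stays horizontal
- beam (a joint): angle of the balance beam, rad: 0 level, positive when the dish is the lower, -0.14 to 0.14 between the stops (a pan moves 18 mm up or down). A difference of 40 g between the pans tilts it by 0.05 rad, about 110 g or more puts it on a stop; where on a pan the load stands makes no difference. The pointer stands up from the beam; the two long marks lie 0.07 rad to either side of level
- piston: alloy piston standing on its skirt, a bystander: cylinder 60 mm across, 54 high, origin under its centre
- hub_spacer: plain alloy spacer ring, a bystander: 38 mm across, 30 high, origin under its centre
- spanner: combination spanner lying flat, a bystander: 200 x 31 x 9 mm, long along its own y, origin under its centre
- bearing: ball bearing lying flat, a bystander: 47 mm across, 14 high, origin under its centre
- brake_pad: brake pad lying flat, a bystander: 42 x 84 x 12 mm, origin under its centre
- lock_nut: large hexagonal nut lying flat, a bystander: 36 x 41 x 16 mm, origin under its centre

How it is judged:
By the outcome, as a careful person would: the job done as asked, in the order asked, and still so for the second after the job is handed in, with the robot touching nothing.
It also fails if it takes over 72 s, if anything falls off the work surface, if the arm or the gripper's body presses on something with over 40 N, if the wrist force passes 120 N, or if a joint passes its speed limit or range.

## Working session

There is one attempt and no reset: what is moved stays moved. The work goes in short steps, Python scripts to look and compute and a tool call to move; the robot and the scene stay as the last step left them, time stands still between calls to the robot, and variables do not carry over. Pictures are saved under pics/ and viewed, on a budget of 10 in all, crops included, one or two more only if the job needs it, and the job is handed in when it is done.

Besides the shell and the picture viewer there is one more tool, called after "Request:" as name(argument=value, ...) on one line, values as JSON. drive_tool: Moves the arm, as the interface text tells. Its arguments: {"type":"object","properties":{"deltas":{"type":"array"},"squeeze":{"type":"number"}},"required":["deltas"]}

```bash
mkdir -p pics; ls; cat > h.py <<'E'
from bench import *
import numpy as np, cv2
from scipy.spatial.transform import Rotation as Ro
def pix2w(P,u,v,d):
    K=P["K"];x=(u-K[0][2])/K[0][0];y=(v-K[1][2])/K[1][1]
    x=np.asarray(x,float);y=np.asarray(y,float);r=np.hypot(x,y);s=r.copy()
    for _ in range(20): s=r/(1+P["k1"]*s*s)
    f=np.where(r>0,s/np.maximum(r,1e-9),1);X=np.stack([x*f*d,y*f*d,d*np.ones_like(x)],-1)
    return (X-np.array(P["t"]))@np.array(P["R"])
def w2pix(P,X):
    c=np.array(P["R"])@np.array(X)+np.array(P["t"]);x,y=c[:2]/c[2];f=1+P["k1"]*(x*x+y*y);K=P["K"]
    return K[0][0]*x*f+K[0][2],K[1][1]*y*f+K[1][2]
def cloud(cam,dep): 
    v,u=np.mgrid[:400,:640];return pix2w(camera_params(cam),u,v,dep)
E
python3 - <<'E'
from h import *
s=read_state();print({k:np.round(v,3) for k,v in s.items()})
for c in("top","scene"):
    im,d=camera(c);cv2.imwrite(f"pics/{c}0.png",im[...,::-1]);np.savez(f"{c}0.npz",im=im,d=d)
    W=cloud(c,d);print(c,{k:np.round(v,3).tolist() for k,v in camera_params(c).items()})
    for n in["carton","weight_80","weight_160","weight_320","rack","balance","plate","dish","piston","hub_spacer"]:
        for o in outline_of(n,c)[:2]:
            m=o["pixels"]&(d>0)
            if not m.any(): continue
            p=W[m];z=np.percentile(p[:,2],97);t=p[p[:,2]>z-.006]
            print(n,round(o["score"],2),np.round(np.array(o["location"])*[640,400]),m.sum(),"med",np.median(p,0).round(3),"top",t.mean(0).round(3),np.ptp(t,0).round(3))
        print("  tip",[(round(o["score"],2),np.round(np.array(o["location"])*[640,400],1).tolist()) for o in tip_of(n,c)[:2]])
E
```

```text
pics
{'time': np.float64(0.0), 'joint_positions': array([-1.342,  0.333, -0.065,  1.461,  0.022,  1.35 , -0.088]), 'joint_vel': array([ 0.   , -0.001,  0.   , -0.001,  0.001, -0.001,  0.001]), 'joint_torque': array([-1.0000e-03, -6.2324e+01,  2.4000e-02, -3.8991e+01, -6.2000e-02,
        3.9000e-02,  0.0000e+00]), 'ee_pos': array([0.156, 0.605, 0.236]), 'eef_rot': array([ 0.126,  0.992, -0.001, -0.   ]), 'ft_force': array([0.674, 0.471, 0.529]), 'torque': array([-0.082,  0.003,  0.036]), 'width': np.float64(0.087)}
top {'K': [[418.074, 0.0, 320.983], [0.0, 418.074, 195.174], [0.0, 0.0, 1.0]], 'k1': -0.022, 'R': [[-0.017, -1.0, 0.011], [-0.985, 0.015, -0.173], [0.172, -0.013, -0.985]], 't': [0.009, 0.521, 1.266]}
carton 0.69 [433. 210.] 481 med [ 0.464 -0.328  0.086] top [ 0.466 -0.333  0.09 ] [0.068 0.063 0.009]
carton 0.4 [414. 239.] 366 med [ 0.39  -0.286  0.05 ] top [ 0.392 -0.293  0.053] [0.055 0.053 0.008]
  tip [(0.92, [426.3, 211.9]), (0.6, [367.3, 185.9])]
weight_80 0.5 [231. 215.] 129 med [0.46  0.267 0.05 ] top [0.45  0.27  0.064] [0.016 0.015 0.008]
weight_80 0.45 [186. 20
[... 3260 characters left out ...]
.96, [225.5, 186.2])]
balance 0.62 [333. 211.] 5313 med [ 0.539 -0.02   0.1  ] top [ 0.561 -0.014  0.171] [0.023 0.062 0.032]
  tip [(0.79, [330.9, 219.4])]
plate 0.67 [297. 178.] 1040 med [0.565 0.119 0.103] top [0.564 0.118 0.104] [0.114 0.113 0.01 ]
plate 0.19 [235. 192.] 77 med [0.453 0.265 0.052] top [0.451 0.268 0.064] [0.016 0.014 0.007]
  tip [(0.6, [297.6, 177.2])]
dish 0.78 [372. 219.] 1482 med [ 0.54  -0.138  0.104] top [ 0.545 -0.137  0.109] [0.126 0.126 0.009]
  tip [(0.71, [373.0, 219.5])]
  tip [(0.74, [393.8, 311.5]), (0.17, [205.0, 167.3])]
hub_spacer 0.57 [403. 274.] 198 med [ 0.492 -0.268  0.028] top [ 0.495 -0.268  0.031] [0.037 0.035 0.009]
  tip [(0.81, [401.3, 278.1])]
```

View pics/top0.png

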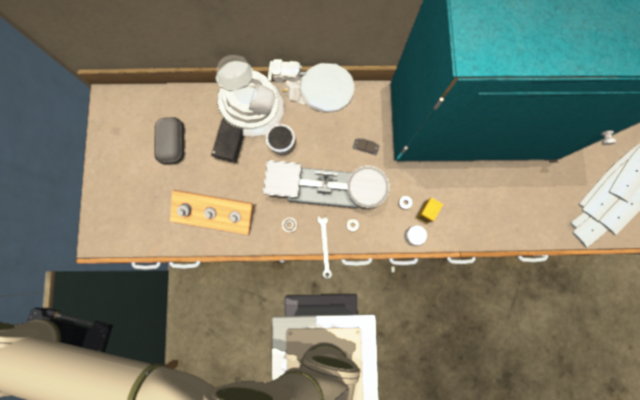

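View pics/scene0.png

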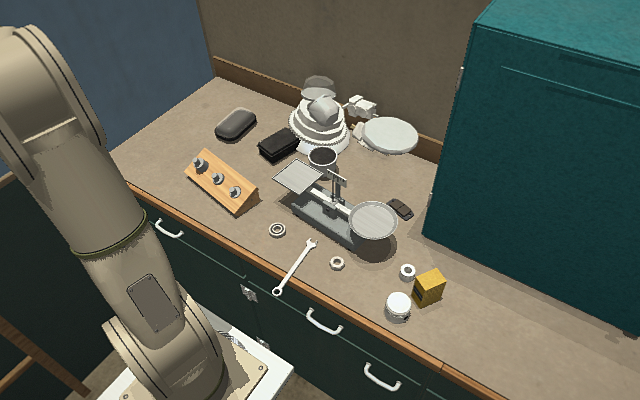

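Seen in both pictures: the rack with three knobs on the left (top view ≈(183..234, 211)), balance in the middle with the plate at (282,179) and dish at (367,184), carton at (431,210), piston and spacer beside it. By the knob-top heights the weights are 320 (y≈.42), 160, 80 (y≈.27). Next come the yaw fits.

```bash
cat >> h.py <<'E'
def D(p,ya=None,tilt=None,yawr=0,cur=None):
    """row from current pose to TCP p. ya: world angle (deg) of tool y. tilt: deg, tool z leaning to direction yawr"""
    s=read_state();R0=Ro.from_quat(s["eef_rot"])if cur is None else cur[1];p0=np.array(s["ee_pos"])if cur is None else cur[0]
    if ya is None:R1=R0
    else:
        best=None
        for a in(ya,ya+180):
            a=np.radians(a);y=np.array([np.cos(a),np.sin(a),0]);z=np.array([0,0,-1.]);x=np.cross(y,z)
            R=Ro.from_matrix(np.stack([x,y,z],1))
            if tilt: 
                w=np.radians(yawr);ax=np.array([np.sin(w),-np.cos(w),0]);R=Ro.from_rotvec(np.radians(tilt)*ax)*R
            g=(R0.inv()*R).magnitude()
            if best is None or g<best[0]:best=(g,R)
        R1=best[1]
    rv=np.degrees((R0.inv()*R1).as_rotvec());dt=R0.inv().apply(np.array(p)-p0)
    print(np.round(rv,1).tolist(),np.round(dt,4).tolist(),"rows>=",max(np.linalg.norm(dt)/.05,np.linalg.norm(rv)/8.59).round(1))
    return np.array(p),R1
def st():
    s=read_state();R=Ro.from_quat(s["eef_rot"]).as_matrix();print("t",round(float(s["time"]),2),"p",np.round(s["ee_pos"],4),"yang",np.degrees(np.arctan2(R[1,1],R[0,1])).round(1),"z",R[:,2].round(3),"F",np.round(s["ft_force"],2),"w",round(float(s["width"]),4),"q",np.round(s["joint_positions"],2))
E
python3 - <<'E'
from h import *
def rect(p,n):
    (c,wh,a)=cv2.minAreaRect((p[:,:2]*1000).astype(np.float32));print(n,len(p),"c",np.round(c,1),"wh",np.round(wh,1),"ang",round(a,1),"mean",p.mean(0).round(4))
for c in("top","scene"):
    f=np.load(c+"0.npz");d=f["d"];W=cloud(c,d);im=f["im"].astype(int);X,Y,Z=W[...,0],W[...,1],W[...,2];ok=d>0
    print(c)
    yel=ok&(im[...,0]-im[...,2]>60)
    rect(W[yel&(abs(X-.466)<.06)&(abs(Y+.333)<.06)&(Z>.082)&(Z<.1)],"carton")
    bx=ok&(X>.38)&(X<.58)&(Y>.17)&(Y<.5)
    rect(W[bx&(Z>.02)&(Z<.062)],"rack")
    for y,x,z in((.27,.45,.064),(.345,.46,.069),(.424,.468,.087)):
        p=W[bx&(abs(Y-y)<.015)&(abs(X-x)<.025)&(Z>z-.012)&(Z<z+.012)];print("knob",len(p),p.mean(0).round(4),p[:,2].max().round(4))
    rect(W[ok&(abs(X-.565)<.08)&(abs(Y-.118)<.07)&(Z>.092)&(Z<.115)],"plate")
    rect(W[ok&(abs(X-.54)<.08)&(abs(Y+.14)<.07)&(Z>.092)&(Z<.12)],"dish")
    rect(W[ok&(abs(X-.55)<.1)&(abs(Y+.01)<.15)&(Z>.03)&(Z<.05)],"housing")
    print("dish floor",np.median(W[ok&(np.hypot(X-.54,Y+.14)<.035)],0).round(4),"plate",np.median(W[ok&(np.hypot(X-.565,Y-.118)<.035)],0).round(4))
st()
a=D([.45,.1,.30],57)
a=D([.466,-.333,.2],57,cur=a)
E
```

```text
top
carton 287 c [ 466.1 -333.9] wh [43.2 62. ] ang 58.4 mean [ 0.4658 -0.3332  0.0886]
rack 2166 c [474.8 345.4] wh [253.   98.6] ang 79.4 mean [0.4697 0.3401 0.0441]
knob 46 [0.4557 0.2689 0.0608] 0.0681
knob 43 [0.4654 0.3459 0.0664] 0.0759
knob 43 [0.4715 0.4242 0.0837] 0.0911
plate 1142 c [564.  118.5] wh [101.3 104.6] ang 83.7 mean [0.5641 0.1186 0.1015]
dish 1376 c [ 535.7 -138.6] wh [123.5 126.1] ang 88.1 mean [ 0.5362 -0.1391  0.1023]
housing 1254 c [550.  -8.] wh [227.6 112. ] ang 83.7 mean [ 0.5386 -0.0062  0.0442]
dish floor [ 0.5404 -0.1403  0.1011] plate [0.5641 0.1179 0.101 ]
scene
carton 421 c [ 466.9 -334.9] wh [42.7 63.4] ang 58.4 mean [ 0.4661 -0.3352  0.0909]
rack 1927 c [471.  345.8] wh [255.7  95.4] ang 81.3 mean [0.4647 0.3278 0.0432]
knob 49 [0.454  0.2679 0.0606] 0.0684
knob 48 [0.466  0.345  0.0658] 0.0743
knob 46 [0.4722 0.423  0.0836] 0.0931
plate 1040 c [565.5 118.5] wh [108.  107.4] ang 82.3 mean [0.5645 0.1176 0.1032]
dish 1495 c [ 537.  -139.6] wh [127.1 125.7] ang 12.8 mean [ 0.5404 -0.1387  0.1045]
housing 1487 c [549.8 -11.8] wh [231.5 112.4] ang 83.8 mean [ 0.5264 -0.0035  0.0451]
dish floor [ 0.5364 -0.1421  0.1011] plate [0.562  0.1195 0.1022]
t 2.1 p [0.1557 0.6053 0.2366] yang 75.6 z [-0.  0. -1.] F [0.22 0.6  0.55] w 0.0866 q [-1.34  0.33 -0.06  1.46  0.02  1.35 -0.09]
[0.0, -0.0, 18.6] [-0.4109, -0.416, -0.0635] rows>= 11.8
[0.0, 0.0, 0.0] [-0.2492, -0.3544, 0.1] rows>= 8.9
```

Request:
drive_tool(deltas=[[0,0,17.2,-0.411,-0.416,-0.064,-1],[0,0,17.2,-0.411,-0.416,-0.064,-1],[0,0,17.2,-0.411,-0.416,-0.064,-1],[0,0,17.2,-0.411,-0.416,-0.064,-1],[0,0,17.2,-0.411,-0.416,-0.064,-1],[0,0,17.2,-0.411,-0.416,-0.064,-1],[0,0,17.2,-0.411,-0.416,-0.064,-1],[0,0,17.2,-0.411,-0.416,-0.064,-1],[0,0,17.2,-0.411,-0.416,-0.064,-1],[0,0,17.2,-0.411,-0.416,-0.064,-1],[0,0,17.2,-0.411,-0.416,-0.064,-1],[0,0,17.2,-0.411,-0.416,-0.064,-1]], squeeze=25)

```text
time: 3.3
ee_pos: [0.4512, 0.097, 0.3013]
eef_rot: [0.274, 0.962, 0.001, 0.0]
ft_force: [0.4, 0.9, -0.1]
width: 0.0872
```

```bash
python3 - <<'E'
from h import *
st()
a=D([.466,-.334,.2],58.4)
E
```

```text
t 3.3 p [0.4512 0.097  0.3013] yang 58.2 z [ 0.001  0.001 -1.   ] F [ 0.43  0.92 -0.13] w 0.0872 q [-0.83 -0.1   0.49  1.79  0.05  1.44  0.67]
[0.1, 0.0, -0.2] [-0.2393, -0.3588, 0.101] rows>= 8.9
```

Request:
drive_tool(deltas=[[0,0,0,-0.239,-0.359,0.101,-1],[0,0,0,-0.239,-0.359,0.101,-1],[0,0,0,-0.239,-0.359,0.101,-1],[0,0,0,-0.239,-0.359,0.101,-1],[0,0,0,-0.239,-0.359,0.101,-1],[0,0,0,-0.239,-0.359,0.101,-1],[0,0,0,-0.239,-0.359,0.101,-1],[0,0,0,-0.239,-0.359,0.101,-1],[0,0,0,-0.239,-0.359,0.101,-1],[0,0,0,-0.239,-0.359,0.101,-1],[0,0,0,-0.239,-0.359,0.101,-1]])

```text
time: 4.4
ee_pos: [0.4646, -0.3321, 0.199]
eef_rot: [0.274, 0.962, -0.0, -0.001]
ft_force: [0.2, 0.9, -0.3]
width: 0.0871
```

```bash
python3 - <<'E'
from h import *
st()
a=D([.466,-.334,.073],58.4)
E
```

```text
t 4.4 p [ 0.4646 -0.3321  0.199 ] yang 58.2 z [-0.002 -0.    -1.   ] F [ 0.17  0.88 -0.31] w 0.0871 q [-0.25  0.34  0.97  1.7  -0.29  1.26  1.8 ]
[-0.1, -0.1, -0.2] [-0.0024, -0.0007, 0.126] rows>= 2.5
```

Request:
drive_tool(deltas=[[0,0,0,-0.001,-0.001,0.05,-1],[0,0,0,-0.002,-0.001,0.09,-1],[0,0,0,-0.002,-0.001,0.126,-1],[0,0,0,-0.002,-0.001,0.126,-1],[0,0,0,-0.002,-0.001,0.126,1],[0,0,0,-0.002,-0.001,0.126,1],[0,0,0,-0.002,-0.001,0.126,1],[0,0,0,-0.002,-0.001,0.126,1],[0,0,0,-0.002,-0.001,0.126,1],[0,0,0,-0.002,-0.001,0.126,1],[0,0,0,-0.002,-0.001,0.126,1],[0,0,0,-0.002,-0.001,0.126,1]])

```text
time: 5.6
ee_pos: [0.4665, -0.3331, 0.0737]
eef_rot: [0.273, 0.962, -0.0, 0.0]
ft_force: [0.2, -1.3, 2.5]
width: 0.0422
```

```bash
python3 - <<'E'
from h import *
st()
E
```

```text
t 5.6 p [ 0.4665 -0.3331  0.0737] yang 58.4 z [ 0. -0. -1.] F [ 0.19 -1.35  2.54] w 0.0422 q [-0.15  0.49  0.87  1.82 -0.44  1.04  1.91]
```

Request:
drive_tool(deltas=[[0,0,0,0,0,-0.02,1],[0,0,0,0,0,-0.06,1],[0,0,0,0,0,-0.1,1],[0,0,0,0,0,-0.14,1],[0,0,0,0,0,-0.18,1],[0,0,0,0,0,-0.21,1],[0,0,0,0,0,-0.23,1],[0,0,0,0,0,-0.23,1],[0,0,0,0,0,-0.23,1],[0,0,0,0,0,-0.23,1]])

```text
time: 6.6
ee_pos: [0.466, -0.3323, 0.3016]
eef_rot: [0.272, 0.962, 0.0, -0.001]
ft_force: [1.0, 0.2, -5.0]
width: 0.0417
```

```bash
python3 - <<'E'
from h import *
st()
for i in range(6):
    im,d=camera("scene");print(np.round(read_state()["ft_force"],2))
cv2.imwrite("pics/lift.png",im[200:400,300:600,::-1])
D([.5641,.1185,.305],84)
D([.48,-.1,.305],70)
E
```

```text
t 6.6 p [ 0.466  -0.3323  0.3016] yang 58.4 z [-0.002  0.001 -1.   ] F [ 1.02  0.18 -4.99] w 0.0417 q [-0.28  0.27  1.01  1.54 -0.23  1.46  1.76]
[ 0.03  0.15 -4.04]
[-0.09  0.24 -5.61]
[-0.39 -0.72 -3.2 ]
[ 0.24 -0.44 -5.37]
[ 1.17 -0.32 -4.5 ]
[ 0.65  0.04 -5.22]
[0.0, -0.0, -25.6] [0.1535, 0.4355, -0.0019] rows>= 9.2
[-0.0, -0.0, -11.6] [0.1105, 0.2054, -0.0019] rows>= 4.7
```

Request:
drive_tool(deltas=[[0,0,-3,0.014,0.04,-0.002,1],[0,0,-6,0.028,0.08,-0.002,1],[0,0,-9,0.045,0.13,-0.002,1],[0,0,-12,0.063,0.18,-0.002,1],[0,0,-15,0.08,0.23,-0.002,1],[0,0,-18,0.098,0.28,-0.002,1],[0,0,-21,0.116,0.33,-0.002,1],[0,0,-23,0.133,0.38,-0.002,1],[0,0,-25,0.145,0.415,-0.002,1],[0,0,-25.6,0.1535,0.4355,-0.002,1],[0,0,-25.6,0.1535,0.4355,-0.002,1],[0,0,-25.6,0.1535,0.4355,-0.002,1]])

```text
time: 8.1
ee_pos: [0.5642, 0.1181, 0.3052]
eef_rot: [0.053, 0.999, -0.001, -0.0]
ft_force: [-0.7, -1.4, -3.2]
width: 0.042
```

```bash
python3 - <<'E'
from h import *
st()
D([.5641,.1185,.19],84)
E
```

```text
t 8.1 p [0.5642 0.1181 0.3052] yang 84.0 z [-0.    -0.001 -1.   ] F [-0.67 -1.41 -3.23] w 0.042 q [-0.87  0.22  0.7   1.52 -0.14  1.46  1.3 ]
[-0.1, -0.0, -0.0] [0.0001, 0.0005, 0.1152] rows>= 2.3
```

Request:
drive_tool(deltas=[[0,0,0,0,0.0005,0.04,1],[0,0,0,0,0.0005,0.08,1],[0,0,0,0,0.0005,0.11,1],[0,0,0,0,0.0005,0.12,1],[0,0,0,0,0.0005,0.126,1],[0,0,0,0,0.0005,0.131,1],[0,0,0,0,0.0005,0.136,1],[0,0,0,0,0.0005,0.141,1],[0,0,0,0,0.0005,0.145,1],[0,0,0,0,0.0005,0.145,1]])

```text
time: 9.1
ee_pos: [0.5642, 0.119, 0.1603]
eef_rot: [0.053, 0.999, 0.0, -0.0]
ft_force: [0.1, -0.3, -3.5]
width: 0.042
```

```bash
python3 - <<'E'
from h import *
st()
im,d=camera("scene");W=cloud("scene",d)
for c in((.564,.118),(.538,-.14)):
    m=(d>0)&(np.hypot(W[...,0]-c[0],W[...,1]-c[1])<.062)&(W[...,2]>.06)&(W[...,2]<.135);print(m.sum(),np.median(W[m],0).round(4))
E
```

```text
t 9.1 p [0.5642 0.119  0.1603] yang 84.0 z [-0.  0. -1.] F [ 0.07 -0.34 -3.45] w 0.042 q [-0.84  0.32  0.67  1.72 -0.22  1.17  1.35]
837 [0.5455 0.0973 0.089 ]
1435 [ 0.5413 -0.1384  0.1191]
```

Request:
drive_tool(deltas=[[0,0,0,0,0,0.001,1],[0,0,0,0,0,0.002,0],[0,0,0,0,0,0.002,-0.5],[0,0,0,0,0,0.002,-1],[0,0,0,0,0,0.002,-1],[0,0,0,0,0,0.002,-1],[0,0,0,0,0,-0.04,-1],[0,0,0,0,0,-0.09,-1],[0,0,0,0,0,-0.13,-1],[0,0,0,0,0,-0.15,-1],[0,0,0,0,0,-0.15,-1]])

```text
time: 10.25
ee_pos: [0.5655, 0.119, 0.3138]
eef_rot: [0.053, 0.999, 0.001, 0.002]
ft_force: [0.9, -0.2, -0.4]
width: 0.0871
```

```bash
python3 - <<'E'
from h import *
st()
im,d=camera("scene");W=cloud("scene",d)
for c in((.564,.118),(.538,-.14)):
    m=(d>0)&(np.hypot(W[...,0]-c[0],W[...,1]-c[1])<.062)&(W[...,2]>.06)&(W[...,2]<.135);print(m.sum(),np.median(W[m],0).round(4))
m=(d>0)&(np.hypot(W[...,0]-.564,W[...,1]-.118)<.062)&(W[...,2]>.15)&(W[...,2]<.195);print(m.sum(),W[m].mean(0),cv2.minAreaRect((W[m][:,:2]*1000).astype(np.float32)))
# weights: rack yaw -10, base axis
ra=np.radians(-10);rx=np.array([np.cos(ra),np.sin(ra),0]);ax=-np.sin(np.radians(25))*rx+np.array([0,0,np.cos(np.radians(25))])
ry=np.array([-np.sin(ra),np.cos(ra),0])
for O in(np.array([.473,.3455,0]),):
  for n,h,k in(("80",.033,-1),("160",.039,0),("320",.058,1)):
    b=O+rx*-.002+ry*.078*k+[0,0,.034];top=b+ax*h;tcp=b+ax*(h-.004)
    print(n,"knobtop pred",top.round(4),"tcp",tcp.round(4))
    q=D(tcp+ax*.08,80,25,-10)
E
```

```text
t 10.25 p [0.5655 0.119  0.3138] yang 84.0 z [ 0.005  0.002 -1.   ] F [ 0.86 -0.18 -0.4 ] w 0.0871 q [-0.88  0.22  0.71  1.5  -0.14  1.47  1.3 ]
855 [0.5455 0.0969 0.0865]
1454 [ 0.541  -0.1387  0.1218]
403 [0.56036997 0.11209432 0.1696227 ] ((564.5115966796875, 116.77113342285156), (46.59018325805664, 64.9188232421875), 84.53605651855469)
80 knobtop pred [0.4438 0.2715 0.0639] tcp [0.4454 0.2712 0.0603]
[0.9, -24.9, 3.9] [0.1688, 0.1409, 0.1787] rows>= 5.7
160 knobtop pred [0.4548 0.3487 0.0693] tcp [0.4565 0.3484 0.0657]
[0.9, -24.9, 3.9] [0.1659, 0.2189, 0.1733] rows>= 6.5
320 knobtop pred [0.4604 0.4269 0.0866] tcp [0.4621 0.4266 0.0829]
[0.9, -24.9, 3.9] [0.1685, 0.2973, 0.1562] rows>= 7.5
```

```bash
python3 - <<'E'
from h import *
ra=np.radians(-10.2);rx=np.array([np.cos(ra),np.sin(ra),0]);c,s=np.cos(np.radians(25)),np.sin(np.radians(25))
ax=-s*rx+np.array([0,0,c]);ry=np.array([-np.sin(ra),np.cos(ra),0]);ex=np.cross(ry,ax);O=np.array([.473,.3455,0])
B=np.stack([ex,ry,ax])
for cam in("top","scene"):
    f=np.load(cam+"0.npz");d=f["d"];W=cloud(cam,d);P=(W-O-[0,0,.034])@B.T
    # board surface: local z=.012 (pocket depth)
    m=(d>0)&(abs(P[...,0])<.06)&(abs(P[...,1])<.14)&(abs(P[...,2]-.012)<.006);print(cam,"board z",np.median(P[m][:,2]).round(4),"x range",np.percentile(P[m][:,0],[1,99]).round(4),"y",np.percentile(P[m][:,1],[1,99]).round(4))
    for n,h,k in(("80",.033,-1),("160",.039,0),("320",.058,1)):
        q=(d>0)&(np.hypot(P[...,0]+.002,P[...,1]-.078*k)<.025)&(P[...,2]>h-.003)&(P[...,2]<h+.008)
        p=P[q];print(n,len(p),"local top centroid",p.mean(0).round(4),np.ptp(p,0).round(4),"world",W[q].mean(0).round(4))
E
```

```text
top board z 0.0107 x range [-0.0462  0.0531] y [-0.1239  0.123 ]
80 16 local top centroid [ 0.0022 -0.0791  0.0329] [0.0129 0.0131 0.0055] world [0.4473 0.2698 0.0647]
160 20 local top centroid [ 0.0045 -0.0005  0.0386] [0.0135 0.0157 0.006 ] world [0.4609 0.3472 0.0709]
320 19 local top centroid [0.004  0.0772 0.0576] [0.0148 0.0128 0.0046] world [0.4663 0.4252 0.0879]
scene board z 0.0111 x range [-0.0443  0.0541] y [-0.1247  0.1232]
80 21 local top centroid [ 0.0047 -0.0777  0.0318] [0.016  0.0156 0.0036] world [0.4502 0.2706 0.0648]
160 18 local top centroid [ 0.0049 -0.0014  0.0388] [0.0151 0.0193 0.0044] world [0.461  0.3462 0.0712]
320 20 local top centroid [0.0053 0.0778 0.057 ] [0.0153 0.0199 0.0046] world [0.4678 0.4255 0.0879]
```

```bash
cat >> h.py <<'E'
ra=np.radians(-10.2);rx=np.array([np.cos(ra),np.sin(ra),0]);c25,s25=np.cos(np.radians(25)),np.sin(np.radians(25))
ax=-s25*rx+np.array([0,0,c25])
TOP={320:np.array([.467,.4253,.0872]),160:np.array([.461,.3467,.0701]),80:np.array([.449,.270,.0643])}
E
python3 - <<'E'
from h import *
t=TOP[320]-ax*.004
print(t);a=D(t+ax*.06,79.8,25,-10.2);D(t,79.8,25,-10.2,cur=a)
E
```

```text
[0.46866376 0.42500064 0.08357477]
[1.0, -24.9, 4.1] [0.1534, 0.2958, 0.1738] rows>= 7.5
[0.0, 0.0, 0.0] [0.0, 0.0, 0.06] rows>= 1.2
```

Request:
drive_tool(deltas=[[0,-4,0.5,0.02,0.04,0.01,-1],[0.5,-8,1,0.04,0.085,0.025,0],[0.5,-12,2,0.065,0.13,0.05,0],[0.7,-16,2.5,0.09,0.175,0.075,0],[0.8,-20,3,0.11,0.215,0.1,0],[0.9,-23,3.5,0.13,0.255,0.13,0],[1,-24.9,4.1,0.145,0.28,0.155,0],[1,-24.9,4.1,0.1534,0.2958,0.1738,0],[1,-24.9,4.1,0.1534,0.2958,0.1738,0],[1,-24.9,4.1,0.1534,0.2958,0.1738,0],[1,-24.9,4.1,0.1534,0.2958,0.1738,0]])

```text
time: 11.4
ee_pos: [0.4438, 0.4278, 0.1371]
eef_rot: [0.088, 0.972, -0.02, 0.215]
ft_force: [-0.7, -0.0, 1.0]
width: 0.0435
```

```bash
python3 - <<'E'
from h import *
st()
D(TOP[320]-ax*.004,79.8,25,-10.2)
im,d=camera("scene");cv2.imwrite("pics/pre320.png",cv2.resize(im[90:250,120:320],(800,640))[:600,:,::-1])
E
```

```text
t 11.4 p [0.4438 0.4278 0.1371] yang 79.7 z [ 0.414 -0.077 -0.907] F [-0.68 -0.01  0.97] w 0.0435 q [-1.43  0.28  0.42  1.85  0.37  0.91  0.15]
[-0.1, -0.1, -0.1] [-0.0001, 0.0018, 0.0591] rows>= 1.2
```

View pics/pre320.png

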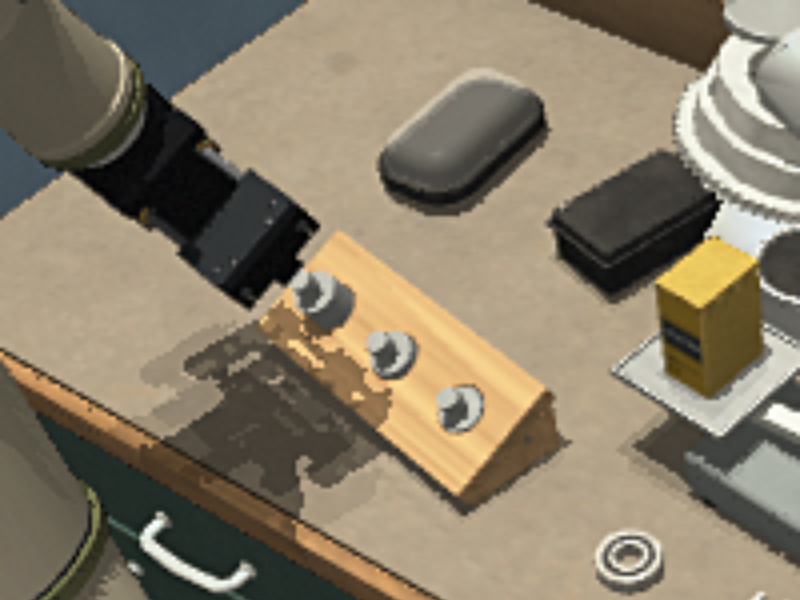

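The view shows the gripper leaning along the tall weight's axis (knob ≈(305,290)) and the carton standing upright on the plate ((710,315)). Now grasping.

Request:
drive_tool(deltas=[[0,0,0,0,0.001,0.03,0],[0,0,0,0,0.002,0.05,0],[0,0,0,0,0.002,0.059,0],[0,0,0,0,0.002,0.059,0],[0,0,0,0,0.002,0.059,1],[0,0,0,0,0.002,0.059,1],[0,0,0,0,0.002,0.059,1],[0,0,0,0,0.002,0.059,1],[0,0,0,0,0.002,0.059,1],[0,0,0,0,0.002,0.059,1]], squeeze=40)

```text
time: 12.45
ee_pos: [0.4675, 0.4273, 0.0837]
eef_rot: [0.087, 0.973, -0.019, 0.215]
ft_force: [-1.3, 1.0, 3.6]
width: 0.0166
```

```bash
python3 - <<'E'
from h import *
st()
E
```

```text
t 12.45 p [0.4675 0.4273 0.0837] yang 79.8 z [ 0.415 -0.075 -0.907] F [-1.26  1.    3.55] w 0.0166 q [-1.38  0.38  0.42  1.85  0.35  0.79  0.16]
```

Request:
drive_tool(deltas=[[0,0,0,0,0,-0.01,1],[0,0,0,0,0,-0.03,1],[0,0,0,0,0,-0.06,1],[0,0,0,0,0,-0.08,1],[0,0,0,0,0,-0.1,1],[0,0,0,0,0,-0.1,1],[0,0,0,0,0,-0.1,1]])

```text
time: 13.15
ee_pos: [0.4259, 0.434, 0.1735]
eef_rot: [0.087, 0.973, -0.02, 0.215]
ft_force: [-0.6, 0.4, -3.4]
width: 0.0167
```

```bash
python3 - <<'E'
from h import *
st()
im,d=camera("scene");cv2.imwrite("pics/lift320.png",cv2.resize(im[90:220,140:290],(750,650))[:600,:,::-1])
a=D([.48,.34,.33],84);D([.54,-.14,.33],84,cur=a)
E
```

```text
t 13.15 p [0.4259 0.434  0.1735] yang 79.8 z [ 0.414 -0.076 -0.907] F [-0.59  0.36 -3.43] w 0.0167 q [-1.46  0.23  0.42  1.82  0.38  1.    0.14]
[-1.1, 24.9, -4.1] [-0.1292, -0.0829, -0.113] rows>= 3.8
[0.0, 0.0, 0.0] [-0.1098, -0.4711, 0.0] rows>= 9.7
```

View pics/lift320.png

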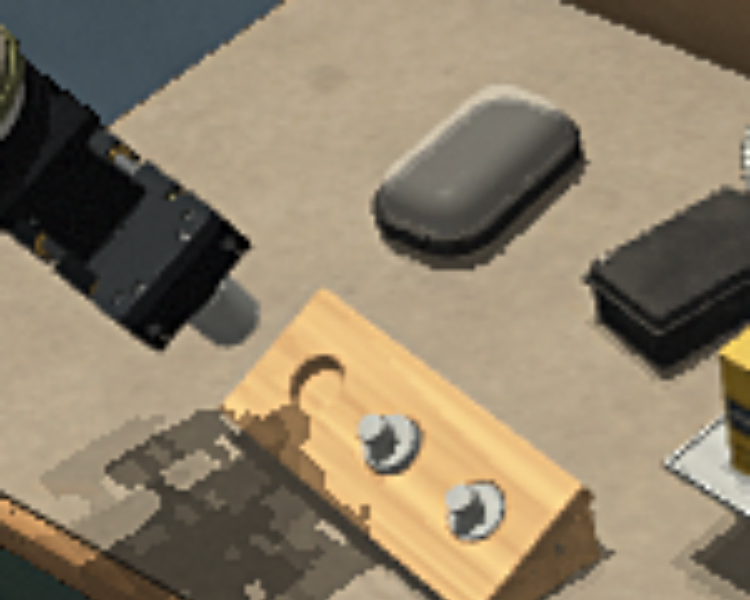

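The weight hangs in line with the tool and its pocket is empty. Going over the dish.

```bash
python3 - <<'E'
from h import *
for p in([.45,.40,.27],[.48,.33,.33],[.5,.24,.33],[.5624,-.142,.33]): D(p,84)
E
```

```text
[-1.1, 24.9, -4.1] [-0.0676, -0.029, -0.0756] rows>= 2.9
[-1.1, 24.9, -4.1] [-0.1309, -0.0927, -0.1122] rows>= 3.9
[-1.1, 24.9, -4.1] [-0.1631, -0.1777, -0.0969] rows>= 5.2
[-1.1, 24.9, -4.1] [-0.28, -0.5425, -0.0415] rows>= 12.2
```

Request:
drive_tool(deltas=[[-0.3,6,-1,-0.034,-0.015,-0.038,1],[-0.6,12,-2,-0.0676,-0.029,-0.0756,1],[-0.8,18,-3,-0.1,-0.06,-0.098,1],[-1.1,23,-4.1,-0.1309,-0.0927,-0.1122,1],[-1.1,24.9,-4.1,-0.147,-0.135,-0.104,1],[-1.1,24.9,-4.1,-0.1631,-0.1777,-0.0969,1]])

```text
time: 13.8
ee_pos: [0.5019, 0.2371, 0.3301]
eef_rot: [0.054, 0.999, -0.0, -0.0]
ft_force: [0.7, -0.2, -3.6]
width: 0.0167
```

```bash
python3 - <<'E'
from h import *
st()
D([.5624,-.142,.33],84)
E
```

```text
t 13.8 p [0.5019 0.2371 0.3301] yang 83.8 z [-0.001  0.    -1.   ] F [ 0.67 -0.23 -3.55] w 0.0167 q [-1.03  0.15  0.57  1.52 -0.08  1.5   1.01]
[-0.0, -0.0, -0.2] [-0.1012, -0.3703, 0.0] rows>= 7.7
```

Request:
drive_tool(deltas=[[0,0,0,-0.0125,-0.046,0,1],[0,0,0,-0.025,-0.093,0,1],[0,0,0,-0.038,-0.14,0,1],[0,0,0,-0.051,-0.187,0,1],[0,0,0,-0.063,-0.233,0,1],[0,0,0,-0.076,-0.28,0,1],[0,0,0,-0.09,-0.33,0.01,1],[0,0,0,-0.1012,-0.3703,0.04,1],[0,0,0,-0.1012,-0.3703,0.08,1],[0,0,0,-0.1012,-0.3703,0.12,1],[0,0,0,-0.1012,-0.3703,0.14,1],[0,0,0,-0.1012,-0.3703,0.14,1]])

```text
time: 15.0
ee_pos: [0.5596, -0.1382, 0.1861]
eef_rot: [0.053, 0.999, 0.0, -0.004]
ft_force: [-0.2, 0.6, -2.6]
width: 0.0167
```

```bash
python3 - <<'E'
from h import *
st()
im,d=camera("scene");cv2.imwrite("pics/dish.png",cv2.resize(im[140:270,280:440],(800,650))[:600,:,::-1])
W=cloud("scene",d);m=(d>0)&(np.hypot(W[...,0]-.525,W[...,1]+.155)<.02);print(np.median(W[m],0))
D([.5624,-.142,.19],84)
E
```

```text
t 15.0 p [ 0.5596 -0.1382  0.1861] yang 83.9 z [-0.007  0.001 -1.   ] F [-0.19  0.6  -2.56] w 0.0167 q [-0.51  0.33  0.82  1.69 -0.26  1.24  1.84]
[ 0.52495186 -0.15751702  0.38771751]
[0.0, -0.2, -0.1] [-0.0019, -0.0033, -0.0014] rows>= 0.1
```

View pics/dish.png

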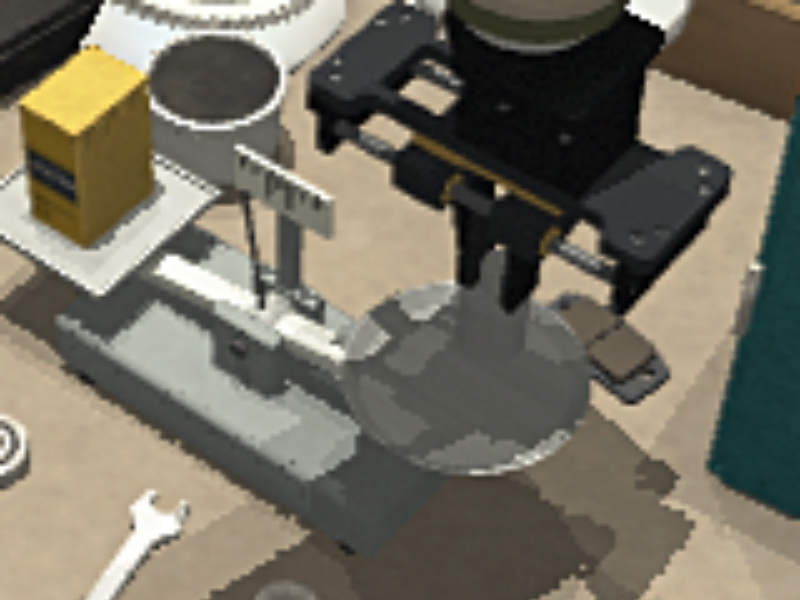

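The weight hangs upright inside the dish's far half (490,330), the pointer at the left end of the scale (plate down). Lowering and releasing.

Request:
drive_tool(deltas=[[0,0,0,0,0,0.004,1],[0,0,0,0,0,0.008,1],[0,0,0,0,0,0.01,1],[0,0,0,0,0,0.012,1],[0,0,0,0,0,0.014,1],[0,0,0,0,0,0.015,1],[0,0,0,0,0,0.016,1],[0,0,0,0,0,0.016,1]])

```text
time: 15.85
ee_pos: [0.5622, -0.138, 0.1744]
eef_rot: [0.052, 0.999, 0.001, 0.0]
ft_force: [-0.0, 0.1, 0.6]
width: 0.0165
```

```bash
python3 - <<'E'
from h import *
st()
for i in range(3):
    camera("top");print(read_state()["ft_force"].round(2) if hasattr(read_state()["ft_force"],"round") else read_state()["ft_force"])
E
```

```text
t 15.85 p [ 0.5622 -0.138   0.1744] yang 84.0 z [ 0.001  0.002 -1.   ] F [-0.02  0.14  0.58] w 0.0165 q [-0.5   0.34  0.82  1.71 -0.27  1.21  1.85]
[-0.82  0.33 -0.8 ]
[-0.11  0.32 -0.2 ]
[-0.36  0.37  0.1 ]
```

Weight borne by the dish. Release and retreat.

Request:
drive_tool(deltas=[[0,0,0,0,0,0,0.4],[0,0,0,0,0,0,0.2],[0,0,0,0,0,0,0.1],[0,0,0,0,0,0,0.1],[0,0,0,0,0,-0.04,0.1],[0,0,0,0,0,-0.08,0.1],[0,0,0,0,0,-0.12,0],[0,0,0,0,0,-0.15,0],[0,0,0,0,0,-0.15,0]])

```text
time: 16.9
ee_pos: [0.5633, -0.139, 0.3283]
eef_rot: [0.053, 0.999, 0.001, 0.003]
ft_force: [-0.1, -0.5, -1.0]
width: 0.0433
```

```bash
cat >> h.py <<'E'
def pans():
    for cam in("top","scene"):
        im,d=camera(cam);W=cloud(cam,d);X,Y,Z=np.moveaxis(W,-1,0);ok=(d>0)&(Z>.07)&(Z<.15)
        p=ok&(np.hypot(X-.564,Y-.1185)<.062)&~((abs(X-.564)<.045)&(abs(Y-.1185)<.04))&(Z<.13)
        q=ok&(np.hypot(X-.5375,Y+.1395)<.05)&(Z<.13)
        zp,zq=np.median(Z[p]),np.median(Z[q]);print(cam,"plate",zp.round(4),"dish",zq.round(4),"beam~",round(float(np.arcsin((zp-zq)/.26)),3),p.sum(),q.sum())
    return im
E
python3 - <<'E'
from h import *
st();im=pans()
D([.461,.20,.33],84)
for n in(160,80):
    t=TOP[n]-ax*.004;a=D(t+ax*.06,79.8,25,-10.2)
E
```

```text
t 16.9 p [ 0.5633 -0.139   0.3283] yang 84.0 z [ 0.006  0.001 -1.   ] F [-0.14 -0.53 -1.01] w 0.0433 q [-0.54  0.24  0.86  1.48 -0.19  1.5   1.79]
top plate 0.0833 dish 0.12 beam~ -0.142 290 53
scene plate 0.0851 dish 0.1213 beam~ -0.14 258 817
[0.1, 0.0, -0.0] [0.1359, 0.3258, -0.0052] rows>= 7.1
[1.0, -24.9, 4.1] [0.175, 0.473, 0.2042] rows>= 10.9
[1.0, -24.9, 4.1] [0.179, 0.3955, 0.2098] rows>= 9.6
```

Still on the stop with 320 g, so the carton is at least about 430 g: 320 + 160 is the right set. Fetching the 160.

Request:
drive_tool(deltas=[[0,0,0,0.018,0.045,0,0],[0,0,0,0.037,0.09,0,0],[0,0,0,0.055,0.135,0,0],[0,0,0,0.074,0.18,0,0],[0,0,0,0.092,0.225,0,0],[0.2,-4,0.7,0.11,0.27,0.005,0],[0.4,-10,1.6,0.128,0.315,0.03,0],[0.6,-16,2.6,0.142,0.36,0.07,0],[0.8,-20,3.3,0.158,0.4,0.11,0],[1,-24.9,4.1,0.168,0.44,0.155,0],[1,-24.9,4.1,0.175,0.473,0.195,0],[1,-24.9,4.1,0.175,0.473,0.204,0]])

```text
time: 18.2
ee_pos: [0.4352, 0.3525, 0.118]
eef_rot: [0.085, 0.973, -0.019, 0.214]
ft_force: [0.4, 0.1, 0.0]
width: 0.0436
```

```bash
python3 - <<'E'
from h import *
st();D(TOP[160]-ax*.004,79.8,25,-10.2)
E
```

```text
t 18.2 p [0.4352 0.3525 0.118 ] yang 80.0 z [ 0.413 -0.074 -0.908] F [0.37 0.09 0.05] w 0.0436 q [-1.22  0.16  0.24  2.02  0.49  0.85  0.1 ]
[0.0, -0.2, 0.2] [-0.0038, -0.0012, 0.0586] rows>= 1.2
```

Request:
drive_tool(deltas=[[0,0,0,-0.001,0,0.03,0],[0,0,0,-0.001,0,0.05,0],[0,0,0,-0.001,0,0.0595,0],[0,0,0,-0.001,0,0.0595,0],[0,0,0,-0.001,0,0.0595,1],[0,0,0,-0.001,0,0.0595,1],[0,0,0,-0.001,0,0.0595,1],[0,0,0,-0.001,0,0.0595,1],[0,0,0,-0.001,0,0.0595,1],[0,0,0,-0.001,0,0.0595,1]])

```text
time: 19.2
ee_pos: [0.4634, 0.3477, 0.0683]
eef_rot: [0.086, 0.973, -0.018, 0.215]
ft_force: [0.3, 4.2, 4.4]
width: 0.0165
```

```bash
python3 - <<'E'
from h import *
st();D(TOP[160]-ax*.004,79.8,25,-10.2)
E
```

```text
t 19.2 p [0.4634 0.3477 0.0683] yang 79.9 z [ 0.416 -0.072 -0.907] F [0.31 4.2  4.4 ] w 0.0165 q [-1.18  0.26  0.26  2.02  0.5   0.72  0.1 ]
[0.2, -0.0, 0.0] [0.0012, -0.0014, 0.0015] rows>= 0.0
```

Request:
drive_tool(deltas=[[0,0,0,0,0,-0.01,1],[0,0,0,0,0,-0.03,1],[0,0,0,0,0,-0.06,1],[0,0,0,0,0,-0.08,1],[0,0,0,0,0,-0.1,1],[0,0,0,0,0,-0.1,1],[0,0,0,0,0,-0.1,1]])

```text
time: 19.9
ee_pos: [0.4215, 0.3531, 0.1574]
eef_rot: [0.087, 0.973, -0.02, 0.215]
ft_force: [-0.5, 0.7, -1.9]
width: 0.0164
```

```bash
python3 - <<'E'
from h import *
st()
im,d=camera("scene");cv2.imwrite("pics/lift160.png",cv2.resize(im[90:240,140:420],(800,430))[...,::-1])
for p in([.44,.33,.25],[.48,.25,.31],[.49,.17,.31]): D(p,84)
E
```

```text
t 19.9 p [0.4215 0.3531 0.1574] yang 79.8 z [ 0.414 -0.075 -0.907] F [-0.54  0.72 -1.91] w 0.0164 q [-1.24  0.09  0.23  2.    0.48  0.95  0.11]
[-1.0, 24.9, -4.1] [-0.0593, -0.0193, -0.0751] rows>= 2.9
[-1.0, 24.9, -4.1] [-0.1331, -0.091, -0.1069] rows>= 3.9
[-1.0, 24.9, -4.1] [-0.1549, -0.1679, -0.0966] rows>= 5.0
```

View pics/lift160.png

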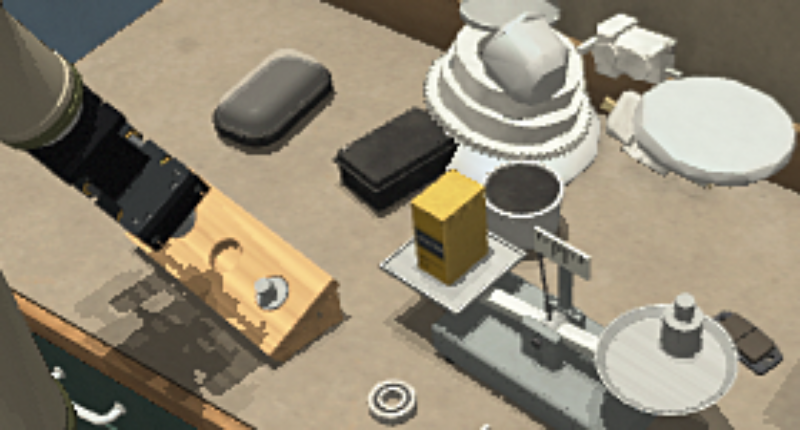

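The 160 is lifted; the 320 stands upright in the far half of the dish (683,325), the carton upright on the plate (450,225).

Request:
drive_tool(deltas=[[-0.3,6,-1,-0.03,-0.01,-0.038,1],[-0.6,12,-2,-0.0593,-0.0193,-0.0751,1],[-0.8,18,-3,-0.096,-0.055,-0.092,1],[-1,23,-4.1,-0.1331,-0.091,-0.1069,1],[-1,24.9,-4.1,-0.144,-0.13,-0.102,1],[-1,24.9,-4.1,-0.1549,-0.1679,-0.0966,1]])

```text
time: 20.55
ee_pos: [0.492, 0.1667, 0.3106]
eef_rot: [0.055, 0.998, 0.0, -0.0]
ft_force: [0.3, -0.6, -1.6]
width: 0.0164
```

```bash
python3 - <<'E'
from h import *
st()
D([.5136,-.137,.31],84)
E
```

```text
t 20.55 p [0.492  0.1667 0.3106] yang 83.7 z [-0.  0. -1.] F [ 0.29 -0.57 -1.55] w 0.0164 q [-0.89  0.05  0.5   1.64 -0.03  1.45  1.07]
[0.0, -0.0, -0.3] [-0.0547, -0.2996, 0.0006] rows>= 6.1
```

Request:
drive_tool(deltas=[[0,0,-0.2,-0.008,-0.045,0,1],[0,0,-0.3,-0.016,-0.09,0,1],[0,0,-0.3,-0.025,-0.135,0,1],[0,0,-0.3,-0.033,-0.18,0,1],[0,0,-0.3,-0.041,-0.225,0,1],[0,0,-0.3,-0.05,-0.27,0.01,1],[0,0,-0.3,-0.0547,-0.2996,0.04,1],[0,0,-0.3,-0.0547,-0.2996,0.08,1],[0,0,-0.3,-0.0547,-0.2996,0.115,1],[0,0,-0.3,-0.0547,-0.2996,0.135,1],[0,0,-0.3,-0.0547,-0.2996,0.145,1],[0,0,-0.3,-0.0547,-0.2996,0.145,1]])

```text
time: 21.75
ee_pos: [0.5122, -0.133, 0.1639]
eef_rot: [0.05, 0.999, 0.0, -0.002]
ft_force: [0.6, -0.6, 0.1]
width: 0.0165
```

```bash
python3 - <<'E'
from h import *
camera("top");camera("top");st()
E
```

```text
t 21.85 p [ 0.5135 -0.133   0.166 ] yang 84.3 z [ 0.001  0.001 -1.   ] F [-0.23  0.35 -0.83] w 0.0165 q [-0.52  0.21  0.78  1.84 -0.16  1.16  1.78]
```

Request:
drive_tool(deltas=[[0,0,0,0,-0.002,0.004,1],[0,0,0,0,-0.003,0.008,1],[0,0,0,0,-0.003,0.011,1],[0,0,0,0,-0.003,0.013,1],[0,0,0,0,-0.003,0.016,1],[0,0,0,0,-0.003,0.019,1],[0,0,0,0,-0.003,0.022,1],[0,0,0,0,-0.003,0.024,1],[0,0,0,0,-0.003,0.024,1]])

```text
time: 22.75
ee_pos: [0.5128, -0.1355, 0.1411]
eef_rot: [0.05, 0.999, 0.001, -0.0]
ft_force: [0.4, -1.0, -0.5]
width: 0.0163
```

```bash
python3 - <<'E'
from h import *
st();pans();st()
E
```

```text
t 22.75 p [ 0.5128 -0.1355  0.1411] yang 84.3 z [-0.     0.002 -1.   ] F [ 0.4  -0.96 -0.54] w 0.0163 q [-0.5   0.24  0.77  1.86 -0.19  1.11  1.81]
top plate 0.0984 dish 0.1036 beam~ -0.02 286 52
scene plate 0.1001 dish 0.1069 beam~ -0.026 279 514
t 22.85 p [ 0.5129 -0.1355  0.1414] yang 84.3 z [ 0.     0.002 -1.   ] F [-0.32 -0.35 -0.04] w 0.0166 q [-0.5   0.24  0.77  1.86 -0.19  1.11  1.81]
```

Request:
drive_tool(deltas=[[0,0,0,0,0,0,0.4],[0,0,0,0,0,0,0.2],[0,0,0,0,0,0,0.1],[0,0,0,0,0,0,0.1],[0,0,0,0,0,-0.04,0.1],[0,0,0,0,0,-0.08,0.1],[0,0,0,0,0,-0.12,0],[0,0,0,0,0,-0.16,0],[0,0,0,0,0,-0.19,0],[0,0,0,0,0,-0.19,0],[0,0,0,0,0,-0.19,0],[0,0,0,0,0,-0.19,0]])

```text
time: 24.05
ee_pos: [0.5124, -0.1357, 0.3303]
eef_rot: [0.05, 0.999, 0.001, -0.001]
ft_force: [-0.3, -0.2, 0.1]
width: 0.0437
```

```bash
python3 - <<'E'
from h import *
st();pans()
import time
for i in range(8): im,d=camera("scene")
pans()
cv2.imwrite("pics/fin.png",cv2.resize(im[130:330,200:470],(800,592),interpolation=cv2.INTER_CUBIC)[...,::-1])
E
```

```text
t 24.05 p [ 0.5124 -0.1357  0.3303] yang 84.3 z [-0.001  0.002 -1.   ] F [-0.29 -0.16  0.1 ] w 0.0437 q [-0.57  0.08  0.8   1.59 -0.06  1.49  1.71]
top plate 0.1061 dish 0.097 beam~ 0.035 302 198
scene plate 0.1072 dish 0.0996 beam~ 0.029 283 840
top plate 0.1063 dish 0.097 beam~ 0.036 310 197
scene plate 0.1079 dish 0.0993 beam~ 0.033 270 829
```

View pics/fin.png

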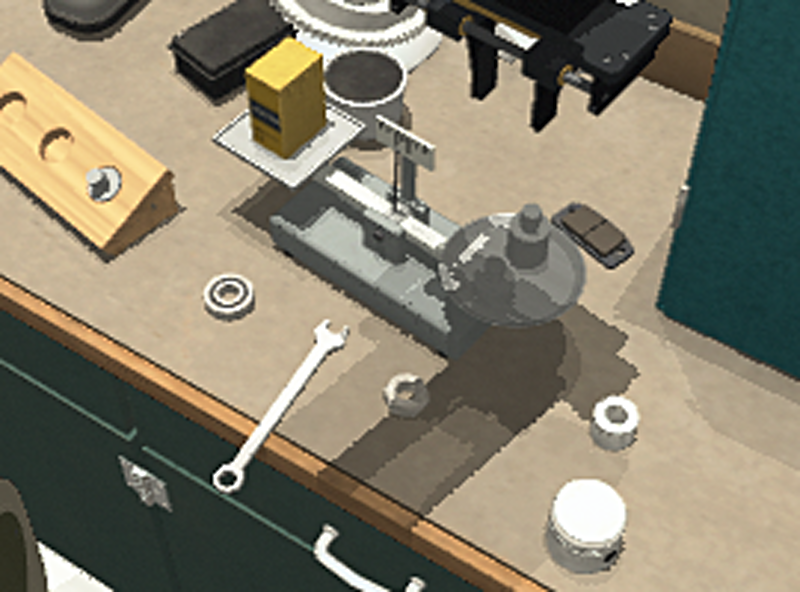

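The beam is nearly level (+0.033 rad, pointer near mid-card at (397,165)), with the carton upright. The 160 in shadow at ≈(490,265) needs a closer look.

```bash
python3 - <<'E'
from h import *
im,d=camera("scene");W=cloud("scene",d);X,Y,Z=np.moveaxis(W,-1,0)
for n,c,h in(("320",(.5624,-.140),.058),("160",(.513,-.1355),.039)):
    m=(d>0)&(np.hypot(X-c[0],Y-c[1])<.018)&(Z>.0955+h-.006)&(Z<.2);print(n,m.sum(),W[m].mean(0).round(4),Z[m].max().round(4),"expected top",.0973+h)
g=im[180:250,330:410].astype(float);g=np.clip(g*1.6,0,255).astype(np.uint8);g2=im[160:220,310:360]
a=cv2.resize(g,(480,420),interpolation=cv2.INTER_CUBIC);b=cv2.resize(g2,(320,384),interpolation=cv2.INTER_CUBIC);b=cv2.copyMakeBorder(b,0,36,0,0,0)
cv2.imwrite("pics/z.png",np.hstack([a,b])[...,::-1])
E
```

```text
320 43 [ 0.5614 -0.1408  0.1546] 0.1593 expected top 0.1553
160 46 [ 0.5094 -0.1366  0.1352] 0.1399 expected top 0.1363
```

View pics/z.png

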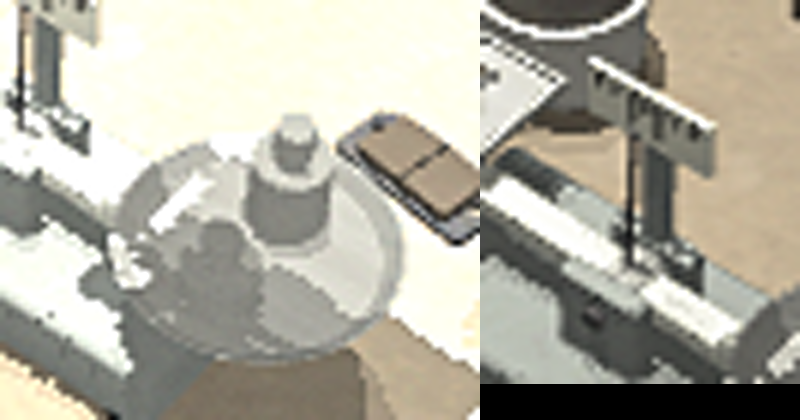

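Both weights stand upright in the dish (knob tops at the expected heights) and the pointer is on the middle of the card. Handing in.

```bash
python3 - <<'E'
from h import *
st();print(close_job())
E
```

```text
t 24.7 p [ 0.5128 -0.1359  0.3314] yang 84.3 z [ 0.     0.002 -1.   ] F [ 0.58  1.05 -0.38] w 0.0437 q [-0.57  0.08  0.8   1.59 -0.06  1.49  1.71]
the job is handed in; nothing more can be done
None
```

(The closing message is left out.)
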